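Pack out a clamping fixture with shim plates and hold it clamped

TASK

Lift the lid off the shim box by its knob and set it down flat on the bench, clear of the box. One shim already stands in the gap between the fixture's sprung jaw and its stop block: add shims from the box, one at a time, standing upright and square beside it on the fixture's base, until the jaw, when pushed in, closes tight on the stack before its travel runs out; leave the spare shims in the box. Finish while holding the jaw firmly clamped against the stack with the fingers (it springs back if let go), without disturbing the other things on the bench.

Things in the scene. Friction and masses are not known exactly. Their poses are not given: they have to be found in the camera images.
- fixture: fixed clamping fixture: flat dark steel base 150 x 90 mm, top at z = 12 mm, x -60 to +90 and y -45 to +45 mm in its frame, left or right of the robot. x axis: clamping direction, jaw to stop. Origin: underside of the base, below the open jaw's inner face, on the centre line. A low spring abutment (20 mm high) stands at x = -56 to -48 mm.
- jaw: sprung aluminium jaw on the base: upright plate 9 mm thick (x -9 to 0), 50 mm wide (y), 26 mm high; behind it a foot 5 mm high to x = -24, with screw heads to 9 mm. Origin: bottom centre of the inner face (towards the stop); axes as the fixture's. Slides along fixture +x from 0 (open, sprung back) to 20 mm (end of travel); the spring pushes back with 4 N open, 8 N at 20 mm.
- stop: fixed steel stop block facing the jaw: upright plate 9 mm thick (x 0 to 9), 50 mm wide, 26 mm high, on the base; behind it a foot 5 mm high to x = 32, screw heads to 9 mm. Origin: bottom centre of the inner face (towards the jaw); axes as the fixture's. Open gap 33 to 50 mm, varies: two or three shims in all. Over their outer faces open jaw and stop measure 51 to 68 mm: one grasp can pinch both.
- shim_box: fixed grey plastic box, open-topped, 122 (x) x 94 (y) x 70 mm high, walls 5, floor 4 mm, left or right of the robot. Slots at x = -36, -12, 12, 36 mm of its frame, each 18 (x) x 56 (y) mm, between ribs up to 13 mm above the bench; above them the inside is free, 112 x 84 mm. Origin: centre of the underside.
- lid: loose grey lid on the box: plate 126 (x) x 98 (y) x 5 mm, under it a plug 106 x 78 x 5 mm, on top a black cylindrical knob 26 mm in diameter and 24 mm high; about 120 g. Origin: centre of the plug's underside, z up; knob from z = 10 to 34 mm. On the box the origin is 65 mm above the bench; laid down, the lid rests on its plug.
- shim_0: loose steel shim plate: body 12 mm thick (x), 50 wide (y), 30 high; on its middle a pull tab 10 mm thick (x), 24 wide (y), 28 high; 58 mm overall, about 80 g. Origin: centre of the underside, z up the tab. Starts upright in the box at x = -36 mm of its frame. All four are alike. Grip the tab across its 24 mm width.
- shim_1: loose steel shim plate: body 12 mm thick (x), 50 wide (y), 30 high; on its middle a pull tab 10 mm thick (x), 24 wide (y), 28 high; 58 mm overall, about 80 g. Origin: centre of the underside, z up the tab. Starts upright in the box at x = -12 mm of its frame. All four are alike. Grip the tab across its 24 mm width.
- shim_2: loose steel shim plate: body 12 mm thick (x), 50 wide (y), 30 high; on its middle a pull tab 10 mm thick (x), 24 wide (y), 28 high; 58 mm overall, about 80 g. Origin: centre of the underside, z up the tab. Starts upright in the box at x = 12 mm of its frame. All four are alike. Grip the tab across its 24 mm width.
- shim_3: loose steel shim plate: body 12 mm thick (x), 50 wide (y), 30 high; on its middle a pull tab 10 mm thick (x), 24 wide (y), 28 high; 58 mm overall, about 80 g. Origin: centre of the underside, z up the tab. This one already stands in the fixture's gap, close to the stop. All four are alike. Grip the tab across its 24 mm width.
- flux_tin: round white tin, 51 mm diameter, 23 mm high, bystander. Origin: centre of the underside.
- adapter_brick: black power adapter, 100 x 52 x 30 mm, bystander. Origin: centre of the underside.
- side_cutter: side cutters with red handles, 128 mm long, 14 mm high, lying flat, bystander. Origin: centre of the underside.
- driver_blue: screwdriver with a blue handle, 210 mm long, 28 mm high, lying, bystander. Origin: centre of the underside.
Mind the look-alikes: they are no part of the job. What is shaped like the shim_3 but green, orange or purple is not meant.

How it is judged:
On the way, in this order (a step that is already met when the one before it is completed fails the run):
1. the lid lies flat on the bench, clear of the box and let go (height (world z) of lid between -0.003 and 0.004 m and angle between lid's own z axis and vertical below 0.06 rad and horizontal distance between lid and shim_box above 0.09 m and contact force between the fingers and lid below 0.1 N), for 0.2 s.
2. a first added shim stands upright and square on the fixture's base in the gap, let go ((((x of shim_0 in the frame of fixture between 0.003 and 0.052 m and y of shim_0 in the frame of fixture between -0.012 and 0.012 m and z of shim_0 in the frame of fixture between 0.01 and 0.0145 m and angle between shim_0's own z axis and vertical below 0.12 rad and angle between the x axis of shim_0 and the x axis of fixture, either way round below 0.15 rad) and contact force between the fingers and shim_0 below 0.1 N) or ((x of shim_1 in the frame of fixture between 0.003 and 0.052 m and y of shim_1 in the frame of fixture between -0.012 and 0.012 m and z of shim_1 in the frame of fixture between 0.01 and 0.0145 m and angle between shim_1's own z axis and vertical below 0.12 rad and angle between the x axis of shim_1 and the x axis of fixture, either way round below 0.15 rad) and contact force between the fingers and shim_1 below 0.1 N) or ((x of shim_2 in the frame of fixture between 0.003 and 0.052 m and y of shim_2 in the frame of fixture between -0.012 and 0.012 m and z of shim_2 in the frame of fixture between 0.01 and 0.0145 m and angle between shim_2's own z axis and vertical below 0.12 rad and angle between the x axis of shim_2 and the x axis of fixture, either way round below 0.15 rad) and contact force between the fingers and shim_2 below 0.1 N))), for 0.2 s.
At the end, for the whole second after the job is handed in: Fingers press on the jaw, jaw on a shim, stack on the stop, each over 3 N. Shims: in the box or standing in the gap, the first one in the gap (on the base within 2 mm, 12 mm off the centre line, tilt 0.12, square 0.15 rad). Lid flat on the bench, let go, its centre over 90 mm from the box centre (all of step 1 and x of shim_3 in the frame of fixture between 0.003 and 0.052 m and y of shim_3 in the frame of fixture between -0.012 and 0.012 m and z of shim_3 in the frame of fixture between 0.01 and 0.0145 m and angle between shim_3's own z axis and vertical below 0.12 rad and angle between the x axis of shim_3 and the x axis of fixture, either way round below 0.15 rad and ((x of shim_0 in the frame of fixture between 0.003 and 0.052 m and y of shim_0 in the frame of fixture between -0.012 and 0.012 m and z of shim_0 in the frame of fixture between 0.01 and 0.0145 m and angle between shim_0's own z axis and vertical below 0.12 rad and angle between the x axis of shim_0 and the x axis of fixture, either way round below 0.15 rad) or (x of shim_0 in the frame of shim_box between -0.044 and 0.044 m and y of shim_0 in the frame of shim_box between -0.03 and 0.03 m and z of shim_0 in the frame of shim_box between 0.001 and 0.012 m)) and ((x of shim_1 in the frame of fixture between 0.003 and 0.052 m and y of shim_1 in the frame of fixture between -0.012 and 0.012 m and z of shim_1 in the frame of fixture between 0.01 and 0.0145 m and angle between shim_1's own z axis and vertical below 0.12 rad and angle between the x axis of shim_1 and the x axis of fixture, either way round below 0.15 rad) or (x of shim_1 in the frame of shim_box between -0.044 and 0.044 m and y of shim_1 in the frame of shim_box between -0.03 and 0.03 m and z of shim_1 in the frame of shim_box between 0.001 and 0.012 m)) and ((x of shim_2 in the frame of fixture between 0.003 and 0.052 m and y of shim_2 in the frame of fixture between -0.012 and 0.012 m and z of shim_2 in the frame of fixture between 0.01 and 0.0145 m and angle between shim_2's own z axis and vertical below 0.12 rad and angle between the x axis of shim_2 and the x axis of fixture, either way round below 0.15 rad) or (x of shim_2 in the frame of shim_box between -0.044 and 0.044 m and y of shim_2 in the frame of shim_box between -0.03 and 0.03 m and z of shim_2 in the frame of shim_box between 0.001 and 0.012 m)) and (contact force between jaw and shim_0 above 3 N or contact force between jaw and shim_1 above 3 N or contact force between jaw and shim_2 above 3 N or contact force between jaw and shim_3 above 3 N) and (contact force between stop and shim_0 above 3 N or contact force between stop and shim_1 above 3 N or contact force between stop and shim_2 above 3 N or contact force between stop and shim_3 above 3 N) and contact force between the fingers and jaw above 3 N); the arm keeps its last pose, push and grip.
It fails at once if the tin was moved by more than 30 mm (distance of flux_tin from where it was at the start of the episode above 0.03 m).
It fails at once if the power adapter was moved by more than 30 mm (distance of adapter_brick from where it was at the start of the episode above 0.03 m).
It fails at once if the side cutters was moved by more than 30 mm (distance of side_cutter from where it was at the start of the episode above 0.03 m).
It fails at once if the screwdriver was moved by more than 30 mm (distance of driver_blue from where it was at the start of the episode above 0.03 m).
It also fails if it takes over 72 s, if anything falls off the work surface, if the arm or the gripper's body presses on something with over 40 N, if the wrist force passes 120 N, or if a joint passes its speed limit or range.

ROBOT

A 6-joint arm with a two-finger parallel gripper is mounted at the origin on a cart in front of the work surface, level with it; the furniture and walls round the work are solid. World frame = base frame: x ahead of the robot, y to its left, z up, the work surface at z = 0. Lengths are in m, angles in rad, forces in N, time in s.
With the tool pointing down it reaches from about 0.275 to 0.85 m from the base axis. Payload 5.2 kg.
Tool frame: the origin (TCP) lies at the very end of the fingers, on their centre line; the grasp point (between the pads) lies ctrl.grasp_offset behind it (ctrl.grasp_offset is the distance from the TCP to the grasp point, in m); z points along the fingers, y is the line along which they close (so a half turn about z gives the same grasp; the last joint's range is limited). The gripper opens to 85 mm and grips with 20 to 120 N. Pads are 22 mm wide; open, the fingers measure 114 mm over their backs; the gripper's body (76 mm by 85 mm) begins 54 mm behind the grasp point. The pads swing forward as they close: fully open they stand 13 mm farther back than shut.
Start: joints at [-1.375, 0.259, 1.535, -0, 1.348, -0.203], TCP at [0.214, -0.507, 0.231] pointing down, gripper open.
Joint ranges: [-3.14, 3.14], [-0.91, 2.08], [0.19, 2.58], [-1.22, 4.36], [0.22, 2.71], [-3.12, 3.12]. Speed limits (rad/s): [2.57, 2.57, 3.14, 3.14, 3.14, 3.14].

INTERFACE

Orientations are given as [roll, pitch, yaw] about the fixed x, y, z axes, in that order (R = Rz(yaw) Ry(pitch) Rx(roll)).
In Python, from workcell import ctrl gives the robot as it stands.
- The arm moves only by the shell command python3 -m crank 'ROWS' [OPENING] [FORCE]. ROWS is a JSON object whose one key "increments" holds a list of rows, each an object with "linear": the shift along the tool's x, y, z in units of 60 mm (1.0 is 60 mm), a list of three; "rot": the turn, a rotation vector about the tool's x, y, z in units of 5 degrees (1.0 is 5 degrees), a list of three. In form: {"increments": [{"linear": [dx, dy, dz], "rot": [rx, ry, rz]}, ...]}. A call has 1 to 12 rows; each row is the pose to reach, as a shift and turn from the pose commanded when the call began, along the tool's axes at that moment; what a row does not reach only later rows make up. A row lasts 1/8 s, in which the tool goes at most 62.5 mm and 10.7 degrees, less where a joint would pass 70% of its speed; a pose out of reach is approached as far as the arm can. A call with a gripper value outside its range is refused whole. OPENING is the opening, from 0 (shut) to 1 (fully open), set as the call begins (- or left out, the last holds). The fingers move at their own pace and stop on an object; FORCE is the grip in N (left out, the last holds). Time passes only in rows, so rows that repeat a pose let the fingers close. It gives the time, the measured TCP pose, the force, the opening and the grip force at its end, in the units of the state.
- ctrl.get_state(): the state, without advancing time (a new reading comes with each control period).
- ctrl.grab_frame(name): name is "scene" or "side" or "wrist"; returns (picture, depth): 480x640x3 uint8, red, green, blue; 480x640 float32, m along the optical axis (not along the pixel's ray), 0 where there is no reading.
- ctrl.camera_model(name): a dict with "fx", "fy", "cx", "cy" (pixels), "eye" and "attitude" of the camera in the world. Camera axes: x right, y down, z forward; pixel columns grow to the right and rows downward; lengths in m; the calibration is good to about 2 mm. A picture is of the moment at which its call begins: read the wrist's pose just before it. camera_model takes no time and is no camera call; for the wrist camera it gives the pose at the moment of the call.
- ctrl.sign_off(): hands the job in; it is judged then, once.
The state is a dict: "time_s": time; "joint_pos": joint angles; "dq": joint speeds; "tau": joint torques, N m; "tcp_pos": TCP position; "ee_rot": TCP orientation; "ft_force": force on the tool from outside, world axes, zero at the start; "torque": the same for the moment, N m; "gripper_width": finger opening in m; "grasp_force": force on a finger pad.
Only numpy, scipy, OpenCV 4.12 (cv2) and the standard library are available. Lean on these libraries where they do the work, as an engineer would, in place of code of your own. Each camera call takes 0.05 s, during which the arm holds its last target. There are 200 camera calls.

## Working session

There is one attempt and no reset: what is moved stays moved. The work goes in short steps, Python scripts to look and compute and a shell command to move; the robot and the scene stay as the last step left them, time stands still between calls to the robot, and variables do not carry over. Pictures are saved under pics/ and viewed, at most 10 in all, crops included, and the job is handed in when it is done.

```bash
ls; mkdir -p pics; cat > h.py <<'E'
import numpy as np, cv2, json
from scipy.spatial.transform import Rotation as R
from workcell import ctrl
def grab(n):
    m=ctrl.camera_model(n); p,d=ctrl.grab_frame(n); return m,p,d
def rot(a):
    a=np.array(a,float)
    if a.shape==(3,3): return a
    return R.from_euler('xyz',a).as_matrix() if a.size==3 else R.from_quat(a).as_matrix()
def cloud(m,d):
    v,u=np.mgrid[:480,:640]
    c=np.stack([(u-m['cx'])/m['fx']*d,(v-m['cy'])/m['fy']*d,d],-1)
    return c@rot(m['attitude']).T+np.array(m['eye'])
def save(n,p): cv2.imwrite('pics/'+n,cv2.cvtColor(p,cv2.COLOR_RGB2BGR))
E
python3 - <<'E'
from h import *
print(ctrl.get_state(),ctrl.grasp_offset)
for n in("scene","side"):
    m,p,d=grab(n);print(m);save(n+'.png',p);np.savez(n,p=p,X=cloud(m,d),d=d)
E
```

```text
pics
{'time_s': 0.0, 'joint_pos': array([-1.37481736e+00,  2.59365113e-01,  1.53612961e+00, -5.39147476e-07,
        1.34800462e+00, -2.02809680e-01]), 'dq': array([ 0.00050954, -0.00061381,  0.0016645 , -0.00089598, -0.00067393,
        0.00243654]), 'tau': array([ 1.58081406e-03, -4.46016526e+01, -2.90563291e+01, -2.70517767e-04,
        1.16491044e-02,  2.42451580e-05]), 'tcp_pos': array([ 0.21347318, -0.5062833 ,  0.23044414]), 'ee_rot': array([-3.13972494e+00, -3.83533645e-04,  3.98788406e-01]), 'ft_force': array([0.96583036, 0.72964845, 0.79039863]), 'torque': array([-0.03230721,  0.00817085, -0.00767441]), 'grasp_force': 0.0, 'gripper_width': 0.08534268791560257} 0.0187
{'fx': 474.83411570212957, 'fy': 474.83411570212957, 'cx': 320.6436837324272, 'cy': 238.18500784756537, 'eye': array([-0.15175956, -0.71581867,  0.67120757]), 'attitude': array([-2.0990682 ,  0.00263388, -0.76262677])}
{'fx': 482.72954268545135, 'fy': 482.72954268545135, 'cx': 326.90527259996526, 'cy': 245.11231214002376, 'eye': array([ 0.45050291, -0.95651211,  0.86314398]), 'attitude': array([-2.24403233, -0.02369331, -0.07408935])}
```

View pics/scene.png

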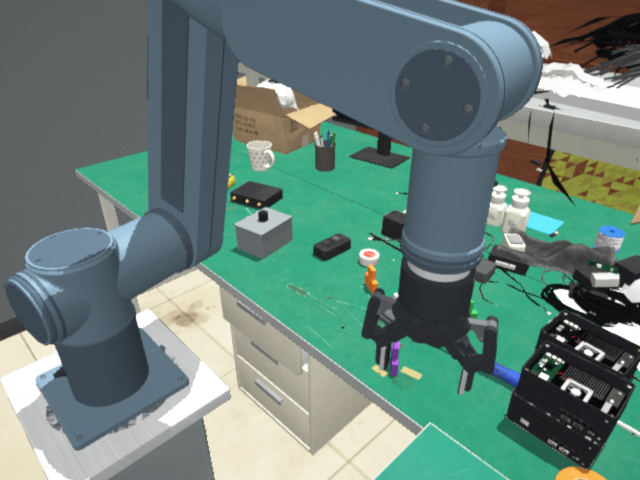

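View pics/side.png

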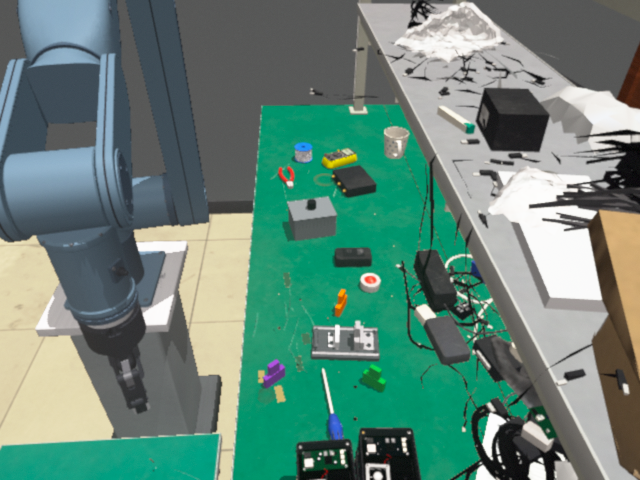

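The side view shows the lidded box at (312,217), the fixture at (346,342), the brick at (353,257), the tin at (370,283), the cutters at (287,176) and the driver at (332,405). The orange (341,302), purple (273,374) and green (374,377) shims are look-alikes. The steel shim standing in the fixture's gap is the real one. Next I'll measure from the depth and enlarge the fixture.

```bash
python3 - <<'E'
from h import *
z=np.load('side.npz');X=z['X'];p=z['p']
for n,(u,v) in dict(table=(300,280),lid=(325,208),knob=(311,203),brick=(353,252),tin=(370,280),orange=(341,300),base=(325,352),purple=(273,372),green=(374,375),cut=(287,176),drv=(335,427)).items():
    print(n,X[v,u].round(3))
def rect(msk,name):
    P=X[msk][:,:2]; P=P.astype(np.float32); r=cv2.minAreaRect(P); print(name,len(P),r, np.median(X[msk][:,2]))
v,u=np.mgrid[:480,:640]
r=(u>280)&(u<345)&(v>190)&(v<245)
rect(r&(X[...,2]>.06)&(X[...,2]<.085),'lidtop');rect(r&(X[...,2]>.088),'knob')
r=(u>305)&(u<390)&(v>310)&(v<368)
rect(r&(X[...,2]>.007)&(X[...,2]<.09),'fix'); 
for a,b in((.008,.014),(.029,.034),(.036,.040),(.04,.046),(.06,.08)): 
    m=r&(X[...,2]>a)&(X[...,2]<b)
    if m.sum()>4: rect(m,(a,b)); 
for c,nm in(((u>330)&(u<375)&(v>245)&(v<268),'brick'),((u>358)&(u<383)&(v>270)&(v<295),'tin'),((u>330)&(u<350)&(v>286)&(v<318),'orange')): rect(c&(X[...,2]>.01),nm)
a=cv2.resize(p[310:370,300:395],None,fx=8,fy=8,interpolation=cv2.INTER_CUBIC)
save('fixcrop.png',a)
E
```

```text
table [ 0.469 -0.026  0.004]
lid [0.549 0.197 0.077]
knob [0.508 0.191 0.1  ]
brick [0.616 0.047 0.033]
tin [ 0.648 -0.059  0.026]
orange [ 0.564 -0.147  0.047]
base [ 0.517 -0.274  0.015]
purple [ 0.405 -0.339  0.039]
green [ 0.611 -0.361  0.043]
cut [0.441 0.507 0.003]
drv [ 0.522 -0.462  0.027]
lidtop 935 ((0.5087277293205261, 0.19797274470329285), (0.1267511546611786, 0.10612155497074127), 11.356182098388672) 0.07586579399818438
knob 78 ((0.4840603172779083, -0.37139517068862915), (1.1720439195632935, 0.022910749539732933), 87.5126724243164) 0.09940721312131484
fix 2214 ((0.5734500288963318, -0.24482889473438263), (0.1532052904367447, 0.1854388564825058), 58.88026809692383) 0.014101350277337832
(0.008, 0.014) 1060 ((0.5658922791481018, -0.22158518433570862), (0.1412818878889084, 0.15003733336925507), 84.58491516113281) 0.012348609312106074
(0.029, 0.034) 21 ((0.5776684880256653, -0.26248273253440857), (0.06332491338253021, 0.04609052091836929), 44.19432830810547) 0.030605296229008983
(0.036, 0.04) 114 ((0.571666955947876, -0.24657897651195526), (0.05290665477514267, 0.06339780241250992), 82.80291748046875) 0.038442285092409434
(0.04, 0.046) 79 ((0.5719910860061646, -0.24640895426273346), (0.05228615552186966, 0.062409576028585434), 82.72116088867188) 0.041812518902154205
(0.06, 0.08) 63 ((0.5951670408248901, -0.29550105333328247), (0.015133018605411053, 0.12269747257232666), 9.334877967834473) 0.06958601505928474
brick 638 ((0.5589523911476135, -0.44531744718551636), (1.040268063545227, 0.10083410888910294), 83.55877685546875) 0.03027790431119093
tin 278 ((0.5635209083557129, -0.49571171402931213), (0.9476065039634705, 0.04982563480734825), 79.22927856445312) 0.023750221342541955
orange 180 ((0.503289520740509, -0.5328312516212463), (0.8535602688789368, 0.024546897038817406), 81.25081634521484) 0.03298719878801393
```

View pics/fixcrop.png

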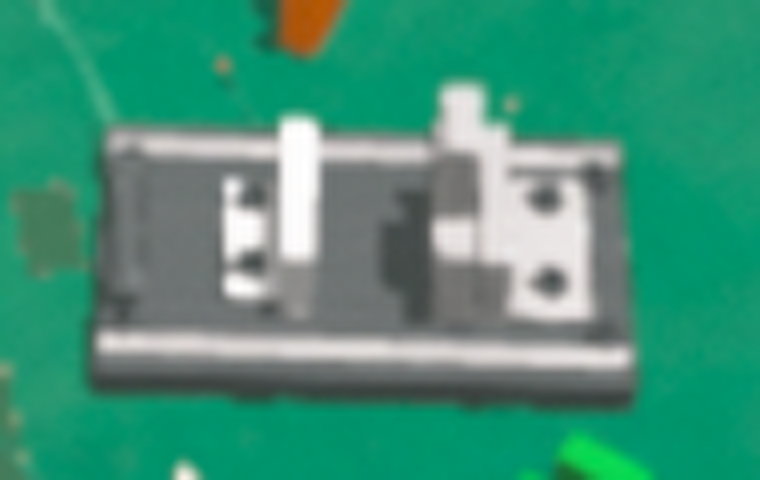

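The crop shows the jaw on the robot's side (crop x 280-320), the shim with its tab at x 435-485 and the stop at about x 480-510. So the fixture's x axis points roughly along world +x, and the gap is about 45 mm. Next I'll measure more closely with the wrist camera.

```bash
cat >> h.py <<'E'
def toolR(yaw): return R.from_euler('xyz',[np.pi,0,yaw])
def go(pos,yaw=None,s=None):
    """increments (linear, rot) from the present pose to TCP pos / yaw pointing down"""
    s=s or ctrl.get_state(); R0=R.from_euler('xyz',s['ee_rot'])
    l=R0.inv().apply(np.array(pos)-s['tcp_pos'])/.06
    r=(R0.inv()*toolR(s['ee_rot'][2] if yaw is None else yaw)).as_rotvec()/np.deg2rad(5)
    print('lin',l.round(3),'rot',r.round(2))
E
python3 - <<'E'
from h import *
s=ctrl.get_state();m=ctrl.camera_model('wrist');R0=R.from_euler('xyz',s['ee_rot'])
print('cam in tool',R0.inv().apply(m['eye']-s['tcp_pos']),(R0.inv().as_matrix()@rot(m['attitude'])).round(2),m['fx'])
X=np.load('side.npz')['X'];v,u=np.mgrid[:480,:640]
r=(u>280)&(u<345)&(v>190)&(v<245)&(X[...,1]>.1)&(X[...,1]<.3)
for a,b in((.071,.09),(.092,.12)):
    P=X[r&(X[...,2]>a)&(X[...,2]<b)];print(len(P),cv2.minAreaRect(P[:,:2].astype(np.float32)),np.median(P,0))
q=(X[...,0]>.36)&(X[...,0]<.56)&(X[...,1]>-.08)&(X[...,1]<.12)
print('tall in free spot',(X[q][:,2]>.012).sum(),q.sum(),X[q][X[q][:,2]>.012][:5], 'edge',X[270,235:260,0].round(2),X[270,235:260,2].round(2))
go([.50,-.25,.32],0)
E
```

```text
cam in tool [ 0.08632703 -0.00108905 -0.14405319] [[ 0.   -0.94 -0.33]
 [ 1.    0.   -0.  ]
 [ 0.   -0.33  0.94]] 386.1698402192365
823 ((0.5087277293205261, 0.19797274470329285), (0.1267511546611786, 0.10612155497074127), 11.356182098388672) [0.5069505  0.18927074 0.07622951]
54 ((0.5078616142272949, 0.1980222761631012), (0.02384597435593605, 0.02963796816766262), 10.5526762008667) [0.50842242 0.19502009 0.09940721]
tall in free spot 9 3695 [[0.52195478 0.11655763 0.44822188]
 [0.51977854 0.1177438  0.44544058]
 [0.52205999 0.11766415 0.44545995]
 [0.5244849  0.11916095 0.4425224 ]
 [0.54704157 0.11451791 0.44421823]] edge [0.17 0.17 0.18 0.18 0.19 0.19 0.19 0.2  0.21 0.21 0.22 0.22 0.22 0.33
 0.33 0.34 0.34 0.34 0.35 0.35 0.35 0.35 0.36 0.36 0.36] [-0.74 -0.75 -0.74 -0.75 -0.74 -0.74 -0.75 -0.75 -0.74 -0.75 -0.74 -0.75
 -0.75  0.    0.    0.    0.    0.    0.    0.    0.   -0.    0.   -0.
  0.  ]
lin [ 6.06  -2.085 -1.485] rot [-0.02 -0.    4.57]
```

```bash
python3 - <<'E'
from h import *
go([.60,-.25,.25],0)
E
```

```text
lin [ 7.595 -1.436 -0.319] rot [-0.02 -0.    4.57]
```

```bash
python3 -m crank '{"increments":[{"linear":[1.0,-0.2,-0.32],"rot":[0,0,0.6]},{"linear":[2.0,-0.4,-0.32],"rot":[0,0,1.2]},{"linear":[3.0,-0.6,-0.32],"rot":[0,0,1.8]},{"linear":[4.0,-0.8,-0.32],"rot":[0,0,2.4]},{"linear":[5.0,-1.0,-0.32],"rot":[0,0,3.0]},{"linear":[6.0,-1.2,-0.32],"rot":[0,0,3.6]},{"linear":[7.0,-1.35,-0.32],"rot":[0,0,4.2]},{"linear":[7.6,-1.44,-0.32],"rot":[0,0,4.57]},{"linear":[7.6,-1.44,-0.32],"rot":[0,0,4.57]},{"linear":[7.6,-1.44,-0.32],"rot":[0,0,4.57]}]}'
python3 - <<'E'
from h import *
m,p,d=grab('wrist');save('w1.png',p);np.savez('w1',p=p,X=cloud(m,d),d=d,eye=m['eye'],att=m['attitude'],f=m['fx'],c=[m['cx'],m['cy']])
E
```

```text
time_s: 1.35
tcp_pos: [0.5996, -0.2503, 0.2499]
ee_rot: [-3.141, 0.002, 0.001]
ft_force: [0.9, 0.5, -0.4]
gripper_width: 0.0851
grasp_force: 0.0
```

View pics/w1.png

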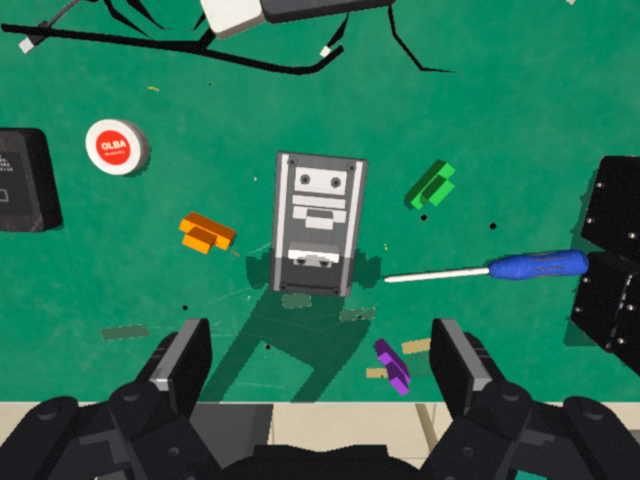

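The wrist view shows the fixture at u 272-368, v 150-298, with the stop on the far side (v about 205), the shim and tab at v about 215 and the jaw at v about 250. The orange (208,232), green (430,185) and purple (392,365) look-alikes are off it.

```bash
cat > fit.py <<'E'
from h import *
def fixture(X,lim=(.47,.70,-.34,-.16)):
    q=(X[...,0]>lim[0])&(X[...,0]<lim[1])&(X[...,1]>lim[2])&(X[...,1]<lim[3])
    z=X[...,2]; z0=np.median(z[q&(abs(z)<.006)])
    m=(q&(z>.0075+z0)&(z<.09)).astype(np.uint8)
    n,l,st,_=cv2.connectedComponentsWithStats(m); k=1+st[1:,4].argmax(); b=l==k
    top=b&(abs(z-z0-.012)<.003)
    (c,sz,a)=cv2.minAreaRect(X[b][:,:2].astype(np.float32))
    (c2,sz2,a2)=cv2.minAreaRect(X[top][:,:2].astype(np.float32))
    print('z0',z0,c,sz,a,'|',c2,sz2,a2)
    if sz2[0]<sz2[1]: a2-=90
    yaw=np.deg2rad((a2+90)%180-90); ex=np.array([np.cos(yaw),np.sin(yaw)]); ey=np.array([-ex[1],ex[0]])
    O=np.array(c2)-.015*ex
    P=X[b]; f=np.c_[(P[:,:2]-O)@ex,(P[:,:2]-O)@ey,P[:,2]-z0]
    return O,yaw,z0,f
def rep(f):
    for n,a,b in(('jaw/stop',.034,.0395),('body',.0405,.046),('tab',.06,.08)):
        g=f[(f[:,2]>a)&(f[:,2]<b)]
        h,e=np.histogram(g[:,0],np.arange(-.02,.07,.002)); print(n,[(round(x*1000),int(c)) for x,c in zip(e,h) if c], 'y',np.percentile(g[:,1],[1,50,99]).round(4) if len(g) else '','z',np.median(g[:,2]) if len(g) else '')
E
python3 - <<'E'
from fit import *
w=np.load('w1.npz');O,y,z0,f=fixture(w['X']);print(O,np.rad2deg(y),z0);rep(f)
E
```

```text
z0 0.001643983909149882 (0.5657146573066711, -0.2439197450876236) (0.09014889597892761, 0.14975005388259888) 84.65269470214844 | (0.5656416416168213, -0.24387545883655548) (0.08998086303472519, 0.14967679977416992) 84.58988952636719
[ 0.55070846 -0.2424612 ] -5.4101104736328125 0.001643983909149882
jaw/stop [(-10, 46), (-8, 91), (-6, 96), (-4, 94), (-2, 132), (0, 16), (36, 1), (40, 1), (44, 76), (46, 103), (48, 111), (50, 107), (52, 113), (54, 88)] y [-0.0244 -0.0001  0.0243] z 0.037536501736123495
body [(32, 16), (34, 52), (36, 41), (38, 52), (40, 48), (42, 61), (44, 92)] y [-0.0263  0.0005  0.0229] z 0.04175832580108299
tab [(34, 49), (36, 56), (38, 58), (40, 67), (42, 78), (44, 66)] y [-0.0134 -0.0017  0.01  ] z 0.06957635419990349
```

```bash
python3 -m crank '{"increments":[{"linear":[-0.1,-1.0,0],"rot":[0,0,0]},{"linear":[-0.2,-2.0,0],"rot":[0,0,0]},{"linear":[-0.3,-3.0,0],"rot":[0,0,0]},{"linear":[-0.4,-4.0,0],"rot":[0,0,0]},{"linear":[-0.5,-5.0,0],"rot":[0,0,0]},{"linear":[-0.6,-6.0,0],"rot":[0,0,0]},{"linear":[-0.7,-7.0,0],"rot":[0,0,0]},{"linear":[-0.8,-7.4,0],"rot":[0,0,0]},{"linear":[-0.8,-7.4,0],"rot":[0,0,0]},{"linear":[-0.8,-7.4,0],"rot":[0,0,0]}]}'
python3 - <<'E'
from fit import *
m,p,d=grab('wrist');X=cloud(m,d);np.savez('w2',p=p,X=X,d=d)
q=(X[...,0]>.40)&(X[...,0]<.62)&(X[...,1]>.10)&(X[...,1]<.30)
for a,b in((.071,.085),(.092,.12)):
    P=X[q&(X[...,2]>a)&(X[...,2]<b)];print(len(P),cv2.minAreaRect(P[:,:2].astype(np.float32)),np.median(P,0), cv2.minEnclosingCircle(P[:,:2].astype(np.float32)) )
q=(X[...,0]>.37)&(X[...,0]<.56)&(X[...,1]>-.08)&(X[...,1]<.10)
print('spot',q.sum(),np.percentile(X[q][:,2],[1,50,99]), X[q][X[q][:,2]>.012].round(3)[:4])
q=(X[...,1]>-.02)&(X[...,1]<.11)&(X[...,2]>.015)&(X[...,2]<.04)&(X[...,0]>.4)&(X[...,0]<.7)
print('brick minmax',X[q].min(0),X[q].max(0))
s=ctrl.get_state();print(s['joint_pos'])
c=cv2.minEnclosingCircle
go([.509,.197,.125],np.deg2rad(11.4))
w=np.load('w1.npz');O,y,z0,f=fixture(w['X'])
for n,a,b,l,h in(('jaw',.034,.0395,-.02,.02),('stop',.036,.0392,.044,.07),('body',.0405,.046,.02,.06),('tab',.06,.08,.02,.06)):
    g=f[(f[:,2]>a)&(f[:,2]<b)&(f[:,0]>l)&(f[:,0]<h)]; print(n,np.percentile(g[:,0],[2,5,50,95,98]).round(4))
E
```

```text
time_s: 2.65
tcp_pos: [0.5524, 0.1923, 0.2507]
ee_rot: [3.141, -0.0, -0.001]
ft_force: [-0.0, -0.2, 0.3]
gripper_width: 0.0855
grasp_force: 0.0
13726 ((0.510161280632019, 0.20034287869930267), (0.12651105225086212, 0.09804791212081909), 10.797664642333984) [0.52000121 0.20038712 0.07641889] ((0.5100241899490356, 0.1998601257801056), 0.0790163055062294)
761 ((0.5107125639915466, 0.20032915472984314), (0.025065608322620392, 0.025154147297143936), 60.07057189941406) [0.51210532 0.20045744 0.10020118] ((0.5105764865875244, 0.20040135085582733), 0.013104432262480259)
spot 24719 [-0.0001254   0.00162557  0.00338998] []
brick minmax [0.56793804 0.02138342 0.01501997] [0.66592546 0.07346089 0.03472341]
[ 1.44323994e-01  3.10054129e-01  1.41705739e+00 -5.47527542e-04
  1.41434732e+00  1.71723582e+00]
lin [-0.726 -0.082  2.094] rot [ 0.01 -0.   -2.3 ]
z0 0.001643983909149882 (0.5657146573066711, -0.2439197450876236) (0.09014889597892761, 0.14975005388259888) 84.65269470214844 | (0.5656416416168213, -0.24387545883655548) (0.08998086303472519, 0.14967679977416992) 84.58988952636719
jaw [-0.0089 -0.0084 -0.0039 -0.0001  0.    ]
stop [0.0451 0.0452 0.0501 0.0545 0.0548]
body [0.0337 0.0342 0.0409 0.045  0.0452]
tab [0.0348 0.0351 0.0406 0.0443 0.0444]
```

The knob is at (0.5105, 0.2003) with its top at 0.099, and the lid yaw is 10.8°. The gap measures about 45.4 mm. Two shims (24 mm) would need 21.4 mm of jaw travel, more than the 20 mm available, so it takes three in all and I add two. Now grasping the knob.

```bash
python3 -m crank '{"increments":[{"linear":[-0.35,-0.07,0.7],"rot":[0,0,-1.1]},{"linear":[-0.7,-0.13,1.4],"rot":[0,0,-2.16]},{"linear":[-0.7,-0.13,2.1],"rot":[0,0,-2.16]},{"linear":[-0.7,-0.13,2.6],"rot":[0,0,-2.16]},{"linear":[-0.7,-0.13,2.84],"rot":[0,0,-2.16]},{"linear":[-0.7,-0.13,2.84],"rot":[0,0,-2.16]},{"linear":[-0.7,-0.13,2.84],"rot":[0,0,-2.16]}]}' 1 40
python3 -m crank '{"increments":[{"linear":[0,0,0],"rot":[0,0,0]},{"linear":[0,0,0],"rot":[0,0,0]},{"linear":[0,0,0],"rot":[0,0,0]},{"linear":[0,0,0],"rot":[0,0,0]},{"linear":[0,0,0],"rot":[0,0,0]},{"linear":[0,0,0],"rot":[0,0,0]}]}' 0.1 40
python3 - <<'E'
from h import *
go([.455,.02,.11])
E
```

```text
time_s: 3.58
tcp_pos: [0.5115, 0.2014, 0.0814]
ee_rot: [3.142, -0.002, 0.188]
ft_force: [-0.1, -0.7, 0.5]
gripper_width: 0.0852
grasp_force: 0.0
time_s: 4.32
tcp_pos: [0.5105, 0.2018, 0.0807]
ee_rot: [3.142, -0.001, 0.189]
ft_force: [-1.0, 0.5, 6.0]
gripper_width: 0.0245
grasp_force: 39.4
lin [-1.476  2.802 -0.489] rot [ 0.   -0.01 -0.  ]
```

```bash
python3 -m crank '{"increments":[{"linear":[0,0,-0.4],"rot":[0,0,0]},{"linear":[0,0,-0.9],"rot":[0,0,0]},{"linear":[-0.3,0.6,-1.0],"rot":[0,0,0]},{"linear":[-0.8,1.5,-1.0],"rot":[0,0,0]},{"linear":[-1.3,2.4,-1.0],"rot":[0,0,0]},{"linear":[-1.48,2.8,-0.7],"rot":[0,0,0]},{"linear":[-1.48,2.8,0.0],"rot":[0,0,0]},{"linear":[-1.48,2.8,0.6],"rot":[0,0,0]},{"linear":[-1.48,2.8,0.9],"rot":[0,0,0]},{"linear":[-1.48,2.8,1.0],"rot":[0,0,0]},{"linear":[-1.48,2.8,1.0],"rot":[0,0,0]}]}' 0.1 40
```

```text
time_s: 5.7
tcp_pos: [0.4545, 0.02, 0.02]
ee_rot: [-3.141, 0.0, 0.189]
ft_force: [-0.3, 0.2, -1.3]
gripper_width: 0.024
grasp_force: 39.7
```

```bash
python3 -m crank '{"increments":[{"linear":[0,0,0.03],"rot":[0,0,0]},{"linear":[0,0,0.06],"rot":[0,0,0]},{"linear":[0,0,0.08],"rot":[0,0,0]},{"linear":[0,0,0.08],"rot":[0,0,0]}]}' 0.1 40
python3 -m crank '{"increments":[{"linear":[0,0,0],"rot":[0,0,0]},{"linear":[0,0,0],"rot":[0,0,0]},{"linear":[0,0,0],"rot":[0,0,0]},{"linear":[0,0,0],"rot":[0,0,0]},{"linear":[0,0,-0.6],"rot":[0,0,0]},{"linear":[0,0,-1.4],"rot":[0,0,0]},{"linear":[0,0,-2.4],"rot":[0,0,0]},{"linear":[0,0,-3.3],"rot":[0,0,0]},{"linear":[0,0,-3.3],"rot":[0,0,0]}]}' 0.9 40
python3 - <<'E'
from h import *
yb=np.deg2rad(10.8)
c=np.array([.5105,.2005]);ex=np.array([np.cos(yb),np.sin(yb)])
t=c+ex*.03
go([*t,.25])
m,p,d=grab('side');X=cloud(m,d);v,u=np.mgrid[:480,:640]
q=(X[...,0]>.36)&(X[...,0]<.56)&(X[...,1]>-.08)&(X[...,1]<.11)&(X[...,2]<.06)
z=X[...,2]; b=q&(z>.006); P=X[b]; print('lid',np.median(P,0),cv2.minAreaRect(P[:,:2].astype(np.float32)),len(P))
t=P[(P[:,2]>.007)&(P[:,2]<.016)]; A=np.c_[t[:,:2]-t[:,:2].mean(0),np.ones(len(t))]; print(np.linalg.lstsq(A,t[:,2],rcond=None)[0])
E
```

```text
time_s: 6.2
tcp_pos: [0.4548, 0.02, 0.0157]
ee_rot: [3.141, -0.001, 0.189]
ft_force: [-0.4, 0.8, 3.0]
gripper_width: 0.0244
grasp_force: 40.0
time_s: 7.32
tcp_pos: [0.4573, 0.0195, 0.2178]
ee_rot: [3.138, -0.009, 0.189]
ft_force: [0.1, -0.3, -0.3]
gripper_width: 0.077
grasp_force: 0.0
lin [ 1.941 -2.795 -0.529] rot [ 0.04 -0.1  -0.  ]
lid [0.45155587 0.01174505 0.01118802] ((0.4510280191898346, 0.028355248272418976), (0.21806997060775757, 0.13544383645057678), 22.26149559020996) 1188
[ 0.00074121 -0.00016919  0.01107436]
```

The lid lies flat and released. Next, a look into the box.

```bash
python3 -m crank '{"increments":[{"linear":[0.6,-0.8,-0.1],"rot":[0,0,0]},{"linear":[1.2,-1.7,-0.2],"rot":[0,0,0]},{"linear":[1.8,-2.5,-0.2],"rot":[0,0,0]},{"linear":[1.94,-2.8,-0.2],"rot":[0,0,0]},{"linear":[1.94,-2.8,-0.2],"rot":[0,0,0]},{"linear":[1.94,-2.8,-0.2],"rot":[0,0,0]}]}' 0.5 40
python3 - <<'E'
from h import *
m,p,d=grab('wrist');X=cloud(m,d);save('w3.png',p[0:480,100:540]);np.savez('w3',p=p,X=X,d=d)
q=(X[...,0]>.42)&(X[...,0]<.60)&(X[...,1]>.12)&(X[...,1]<.28);z=X[...,2]
P=X[q&(z>.064)&(z<.08)][:,:2].astype(np.float32);r=cv2.minAreaRect(P);print('rim',r)
print('z0',np.median(z[abs(z)<.006]))
yb=np.deg2rad(10.8);c=np.array([.5103,.2003]);ex=np.array([np.cos(yb),np.sin(yb)]);ey=np.array([-ex[1],ex[0]])
for n,a,b in(('tab',.056,.067),('body',.031,.04)):
    mk=(q&(z>a)&(z<b)).astype(np.uint8); k,l,st,_=cv2.connectedComponentsWithStats(mk)
    for i in range(1,k):
        if st[i,4]<60: continue
        G=X[l==i];g=np.c_[(G[:,:2]-c)@ex,(G[:,:2]-c)@ey]; 
        if abs(g).max()>.05 : continue
        print(n,st[i,4],'x',np.percentile(g[:,0],[3,97]).round(4),'y',np.percentile(g[:,1],[3,97]).round(4),'z',np.median(G[:,2]).round(4),cv2.minAreaRect(G[:,:2].astype(np.float32)))
E
```

```text
time_s: 8.12
tcp_pos: [0.5365, 0.2056, 0.2243]
ee_rot: [3.141, 0.002, 0.188]
ft_force: [-0.3, -0.3, 0.4]
gripper_width: 0.0428
grasp_force: 0.0
rim ((0.5106572508811951, 0.20013996958732605), (0.12339557707309723, 0.09453026950359344), 10.703630447387695)
z0 0.001641530572418809
tab 403 x [0.0084 0.0181] y [-0.0116  0.0109] z 0.0632 ((0.5234007239341736, 0.20209741592407227), (0.010330326855182648, 0.02342611737549305), 11.688589096069336)
tab 389 x [-0.0161 -0.0062] y [-0.0118  0.0111] z 0.0631 ((0.4993104636669159, 0.19784286618232727), (0.010708436369895935, 0.023165445774793625), 11.064528465270996)
tab 384 x [-0.0398 -0.0296] y [-0.0104  0.0122] z 0.0632 ((0.4758601784706116, 0.19496756792068481), (0.011230574920773506, 0.02378620021045208), 11.75686264038086)
body 497 x [0.0075 0.0191] y [-0.0243  0.0235] z 0.0352 ((0.523218035697937, 0.20228005945682526), (0.012599808163940907, 0.049839358776807785), 10.688868522644043)
body 485 x [-0.0169 -0.0053] y [-0.024  0.023] z 0.0352 ((0.49941009283065796, 0.1976454108953476), (0.0125250443816185, 0.04911964386701584), 10.82223892211914)
body 441 x [-0.04   -0.0289] y [-0.0227  0.0245] z 0.0354 ((0.4762926697731018, 0.19466471672058105), (0.012229174375534058, 0.04928271099925041), 11.01050853729248)
```

View pics/w3.png

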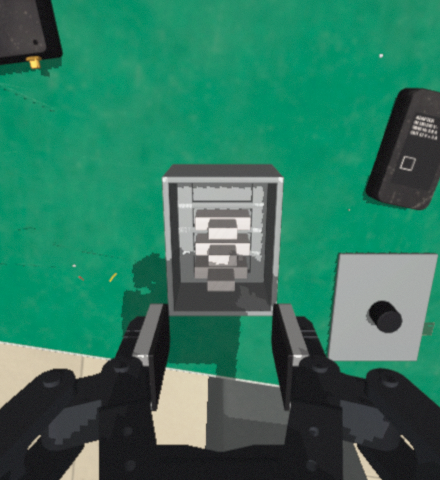

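The view shows the three steel shims' tabs in the box, at picture (222,232), (220,255) and (220,285), with the lid at right (383,308). The shim nearest the robot is at (0.476, 0.195). I'll grip its tab 4 mm off centre so the pads later stay clear of the standing shim.

```bash
python3 -m crank '{"increments":[{"linear":[-0.7,-0.01,0.4],"rot":[0,0,0]},{"linear":[-1.09,-0.01,0.9],"rot":[0,0,0]},{"linear":[-1.09,-0.01,1.7],"rot":[0,0,0]},{"linear":[-1.09,-0.01,1.9],"rot":[0,0,0]},{"linear":[-1.09,-0.01,2.4],"rot":[0,0,0]},{"linear":[-1.09,-0.01,2.8],"rot":[0,0,0]},{"linear":[-1.09,-0.01,3.02],"rot":[0,0,0]},{"linear":[-1.09,-0.01,3.06],"rot":[0,0,0]},{"linear":[-1.09,-0.01,3.06],"rot":[0,0,0]}]}' 0.5 40
python3 - <<'E'
from h import *
go([.4722,.1940,.039],np.deg2rad(10.8)); print(ctrl.get_state()['ft_force'])
E
```

```text
time_s: 9.3
tcp_pos: [0.4738, 0.1951, 0.0425]
ee_rot: [3.142, -0.001, 0.188]
ft_force: [0.0, 0.3, 0.2]
gripper_width: 0.0425
grasp_force: 0.0
lin [-0.03   0.013  0.059] rot [ 0.   -0.02 -0.  ]
[0.02742999 0.27995953 0.16830273]
```

```bash
python3 -m crank '{"increments":[{"linear":[-0.02,0.01,0.05],"rot":[0,0,0]},{"linear":[-0.02,0.01,0.05],"rot":[0,0,0]}]}' 0.5 40
python3 -m crank '{"increments":[{"linear":[0,0,0],"rot":[0,0,0]},{"linear":[0,0,0],"rot":[0,0,0]},{"linear":[0,0,0],"rot":[0,0,0]},{"linear":[0,0,0],"rot":[0,0,0]},{"linear":[0,0,0],"rot":[0,0,0]}]}' 0.1 50
```

```text
time_s: 9.55
tcp_pos: [0.472, 0.1943, 0.039]
ee_rot: [3.142, -0.0, 0.189]
ft_force: [-0.5, 0.2, -0.3]
gripper_width: 0.0428
grasp_force: 0.0
time_s: 10.18
tcp_pos: [0.4722, 0.1944, 0.039]
ee_rot: [-3.142, -0.001, 0.188]
ft_force: [-0.9, -0.1, 5.5]
gripper_width: 0.023
grasp_force: 49.3
```

```bash
python3 -m crank '{"increments":[{"linear":[0,0,-0.5],"rot":[0,0,0]},{"linear":[0,0,-1.2],"rot":[0,0,0]},{"linear":[0,0,-1.9],"rot":[0,0,0]},{"linear":[0,0.6,-2.0],"rot":[0,0,0]},{"linear":[0.05,1.6,-2.0],"rot":[0,0,0.5]},{"linear":[0.1,2.6,-2.0],"rot":[0,0,1.0]},{"linear":[0.14,3.6,-2.0],"rot":[0,0,1.5]},{"linear":[0.18,4.6,-2.0],"rot":[0,0,2.0]},{"linear":[0.22,5.6,-2.0],"rot":[0,0,2.5]},{"linear":[0.26,6.6,-2.0],"rot":[0,0,3.0]},{"linear":[0.26,7.3,-2.0],"rot":[0,0,3.24]},{"linear":[0.26,7.5,-2.0],"rot":[0,0,3.24]}]}' 0.1 50
python3 -m crank '{"increments":[{"linear":[0,0,0.3],"rot":[0,0,0]},{"linear":[0,0,0.57],"rot":[0,0,0]},{"linear":[0,0,0.57],"rot":[0,0,0]},{"linear":[0,0,0.57],"rot":[0,0,0]}]}' 0.1 50
python3 - <<'E'
from fit import *
m,p,d=grab('wrist');X=cloud(m,d);save('w4.png',p);np.savez('w4',p=p,X=X,d=d)
go([.5720,-.2455,.125],np.deg2rad(-5.41))
E
```

```text
time_s: 11.68
tcp_pos: [0.5714, -0.2475, 0.1576]
ee_rot: [-3.142, 0.001, -0.097]
ft_force: [-0.7, -0.2, -0.2]
gripper_width: 0.0232
grasp_force: 49.4
time_s: 12.18
tcp_pos: [0.5718, -0.2442, 0.1248]
ee_rot: [3.142, -0.0, -0.093]
ft_force: [-0.4, -0.4, -0.6]
gripper_width: 0.0229
grasp_force: 49.4
lin [0.001 0.018 0.003] rot [ 0.   -0.01  0.01]
```

View pics/w4.png

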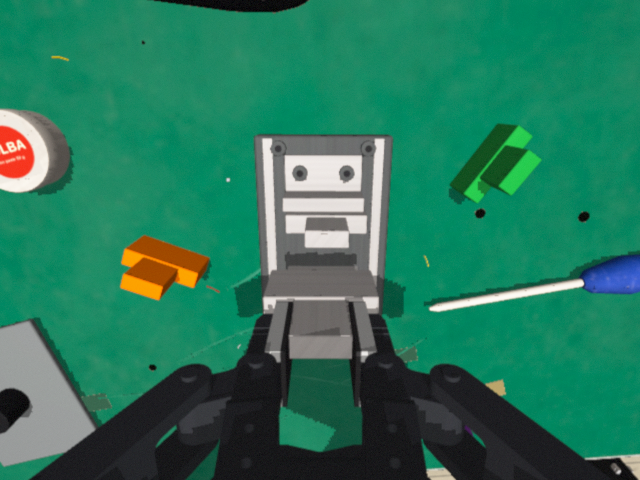

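The picture shows the held shim at (320,330) over the gap, with shim_3's tab at (327,235) and the stop beyond. I'll measure the offset in depth.

```bash
cat > m4.py <<'E'
from fit import *
import sys
X=np.load(sys.argv[1])['X'];zh=float(sys.argv[2])
O=np.array([.5507,-.2425]);y=np.deg2rad(-5.41);ex=np.array([np.cos(y),np.sin(y)]);ey=np.array([-ex[1],ex[0]])
x=(X[...,:2]-O)@ex;yy=(X[...,:2]-O)@ey;z=X[...,2]-.0016
def b(n,l,h,xa,xb,ya=-.05,yb=.05):
    g=(z>l)&(z<h)&(x>xa)&(x<xb)&(yy>ya)&(yy<yb)
    if g.sum()>20: print(n,g.sum(),'x',np.percentile(x[g],[2,98]).round(4),'y',np.percentile(yy[g],[2,98]).round(4),'z',np.median(z[g]).round(4),'yaw',np.polyfit(yy[g],x[g],1)[0].round(3))
b('base',.009,.014,.057,.10,-.06,.06)
b('stop',.034,.0395,.042,.06);b('s3body',.0405,.045,.026,.05);b('s3tab',.066,.074,.026,.05,-.02,.02)
b('heldtab',zh+.055,zh+.060,-.0,.045,-.02,.02);b('heldbody',zh+.027,zh+.033,-.0,.045,-.03,.03)
b('heldface',zh+.004,zh+.024,-.0,.045,-.03,.03)
E
python3 m4.py w4.npz .090
```

```text
base 4110 x [0.0579 0.0893] y [-0.0435  0.0439] z 0.0118 yaw -0.001
stop 1418 x [0.0449 0.0548] y [-0.024   0.0237] z 0.0376 yaw 0.008
s3body 860 x [0.0339 0.0452] y [-0.0258  0.0226] z 0.0418 yaw -0.001
s3tab 839 x [0.0344 0.0443] y [-0.013  0.01 ] z 0.0697 yaw 0.018
heldtab 2080 x [0.019  0.0332] y [-0.018   0.0178] z 0.1475 yaw -0.018
heldbody 1179 x [0.023  0.0307] y [-0.0226  0.026 ] z 0.1194 yaw -0.003
heldface 1960 x [0.0296 0.0308] y [-0.0221  0.0253] z 0.1047 yaw -0.004
```

```bash
python3 -m crank '{"increments":[{"linear":[0,0.04,0.0],"rot":[0,0,0]},{"linear":[0,0.04,0.3],"rot":[0,0,0]},{"linear":[0,0.04,0.7],"rot":[0,0,0]},{"linear":[0,0.04,1.0],"rot":[0,0,0]},{"linear":[0,0.04,1.18],"rot":[0,0,0]},{"linear":[0,0.04,1.25],"rot":[0,0,0]},{"linear":[0,0.04,1.27],"rot":[0,0,0]},{"linear":[0,0.04,1.28],"rot":[0,0,0]},{"linear":[0,0.04,1.28],"rot":[0,0,0]}]}' 0.1 50
```

```text
time_s: 13.35
tcp_pos: [0.5717, -0.2473, 0.0483]
ee_rot: [3.141, -0.001, -0.094]
ft_force: [-0.6, -0.3, -0.4]
gripper_width: 0.0227
grasp_force: 49.4
```

```bash
python3 -m crank '{"increments":[{"linear":[0,0,0.01],"rot":[0,0,0]},{"linear":[0,0,0.02],"rot":[0,0,0]},{"linear":[0,0,0.02],"rot":[0,0,0]}]}' 0.1 50
```

```text
time_s: 13.72
tcp_pos: [0.5716, -0.2473, 0.0471]
ee_rot: [3.141, -0.001, -0.094]
ft_force: [-0.9, 0.2, 3.6]
gripper_width: 0.0226
grasp_force: 49.9
```

```bash
python3 -m crank '{"increments":[{"linear":[0,0,0],"rot":[0,0,0]},{"linear":[0,0,0],"rot":[0,0,0]},{"linear":[0,0,0],"rot":[0,0,0]},{"linear":[0,0,0],"rot":[0,0,0]},{"linear":[0,0,-0.4],"rot":[0,0,0]},{"linear":[0,0,-1.0],"rot":[0,0,0]},{"linear":[0,0,-1.8],"rot":[0,0,0]},{"linear":[0,0,-2.2],"rot":[0,0,0]},{"linear":[0,0,-2.2],"rot":[0,0,0]}]}' 0.5 50
python3 - <<'E'
from fit import *
m,p,d=grab('wrist');X=cloud(m,d);save('w5.png',p);np.savez('w5',p=p,X=X,d=d)
yb=np.deg2rad(10.8);ex=np.array([np.cos(yb),np.sin(yb)])
go([*(np.array([.4993,.1978])-.004*ex),.18],yb)
E
python3 m4.py w5.npz .012
```

```text
time_s: 14.85
tcp_pos: [0.5726, -0.2479, 0.181]
ee_rot: [3.139, -0.004, -0.094]
ft_force: [0.0, -0.3, -0.5]
gripper_width: 0.0425
grasp_force: 0.0
lin [-1.961 -7.253 -0.025] rot [ 0.01 -0.01 -3.24]
base 2820 x [0.0579 0.0895] y [-0.0436  0.0437] z 0.0118 yaw 0.001
stop 939 x [0.0449 0.0548] y [-0.0237  0.0236] z 0.0377 yaw 0.012
s3body 731 x [0.0262 0.045 ] y [-0.0259  0.0227] z 0.0418 yaw 0.006
s3tab 731 x [0.0264 0.0441] y [-0.0133  0.0097] z 0.0697 yaw -0.004
heldtab 1017 x [0.0198 0.0441] y [-0.0131  0.0097] z 0.0697 yaw -0.017
heldbody 1068 x [0.0191 0.0448] y [-0.0259  0.0227] z 0.0417 yaw -0.007
heldface 112 x [0.    0.045] y [-0.0259  0.023 ] z 0.0321 yaw -0.175
```

View pics/w5.png

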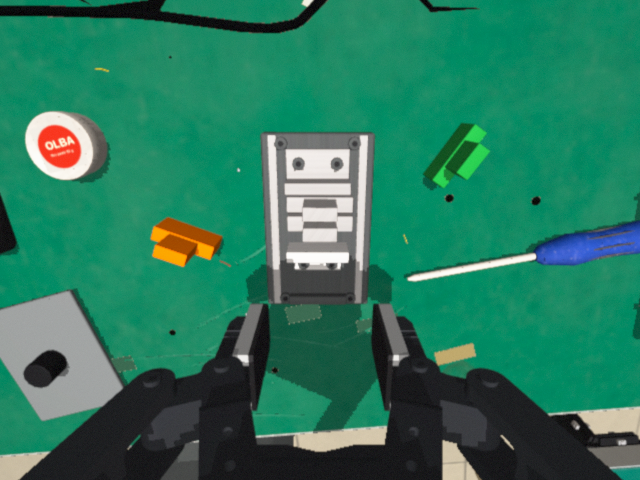

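The first added shim stands upright and square at x 19–31 mm (tab at (320,228), beside shim_3). Now the second one.

```bash
python3 -m crank '{"increments":[{"linear":[-0.25,-0.9,-0.02],"rot":[0,0,-0.4]},{"linear":[-0.5,-1.8,-0.02],"rot":[0,0,-0.8]},{"linear":[-0.75,-2.7,-0.02],"rot":[0,0,-1.2]},{"linear":[-1.0,-3.6,-0.02],"rot":[0,0,-1.6]},{"linear":[-1.25,-4.5,-0.02],"rot":[0,0,-2.0]},{"linear":[-1.5,-5.4,-0.02],"rot":[0,0,-2.4]},{"linear":[-1.75,-6.3,-0.02],"rot":[0,0,-2.8]},{"linear":[-1.9,-7.0,-0.02],"rot":[0,0,-3.24]},{"linear":[-1.96,-7.25,-0.02],"rot":[0,0,-3.24]},{"linear":[-1.96,-7.25,-0.02],"rot":[0,0,-3.24]},{"linear":[-1.96,-7.25,-0.02],"rot":[0,0,-3.24]}]}' 0.5 50
python3 - <<'E'
from h import *
yb=np.deg2rad(10.8);ex=np.array([np.cos(yb),np.sin(yb)])
go([*(np.array([.4993,.1978])-.004*ex),.039],yb)
E
```

```text
time_s: 16.27
tcp_pos: [0.4953, 0.1957, 0.1791]
ee_rot: [3.141, 0.001, 0.187]
ft_force: [0.7, -0.1, -0.1]
gripper_width: 0.043
grasp_force: 0.0
lin [ 0.008 -0.024  2.335] rot [ 0.01  0.01 -0.01]
```

```bash
python3 -m crank '{"increments":[{"linear":[0,-0.02,0.6],"rot":[0,0,0]},{"linear":[0,-0.02,1.2],"rot":[0,0,0]},{"linear":[0,-0.02,1.7],"rot":[0,0,0]},{"linear":[0,-0.02,2.1],"rot":[0,0,0]},{"linear":[0,-0.02,2.3],"rot":[0,0,0]},{"linear":[0,-0.02,2.33],"rot":[0,0,0]},{"linear":[0,-0.02,2.33],"rot":[0,0,0]},{"linear":[0,-0.02,2.33],"rot":[0,0,0]}]}' 0.5 50
python3 -m crank '{"increments":[{"linear":[0,0,0],"rot":[0,0,0]},{"linear":[0,0,0],"rot":[0,0,0]},{"linear":[0,0,0],"rot":[0,0,0]},{"linear":[0,0,0],"rot":[0,0,0]},{"linear":[0,0,0],"rot":[0,0,0]}]}' 0.1 50
python3 - <<'E'
from h import *
y=np.deg2rad(-5.41);ex=np.array([np.cos(y),np.sin(y)]);ey=np.array([-ex[1],ex[0]])
go([*(np.array([.5507,-.2425])+.0055*ex-.003*ey),.125],y)
E
```

```text
time_s: 17.27
tcp_pos: [0.4958, 0.1982, 0.0409]
ee_rot: [3.142, -0.002, 0.188]
ft_force: [-0.1, -0.5, 0.8]
gripper_width: 0.0426
grasp_force: 0.0
time_s: 17.9
tcp_pos: [0.4957, 0.1983, 0.0408]
ee_rot: [3.142, -0.002, 0.189]
ft_force: [-0.3, -0.9, 5.9]
gripper_width: 0.0226
grasp_force: 49.6
lin [-0.4    7.463 -1.404] rot [-0.   -0.02  3.24]
```

```bash
python3 -m crank '{"increments":[{"linear":[0,0,-0.5],"rot":[0,0,0]},{"linear":[0,0,-1.2],"rot":[0,0,0]},{"linear":[0,0,-1.9],"rot":[0,0,0]},{"linear":[0,0.6,-2.0],"rot":[0,0,0]},{"linear":[-0.08,1.6,-2.0],"rot":[0,0,0.5]},{"linear":[-0.15,2.6,-2.0],"rot":[0,0,1.0]},{"linear":[-0.2,3.6,-2.0],"rot":[0,0,1.5]},{"linear":[-0.26,4.6,-2.0],"rot":[0,0,2.0]},{"linear":[-0.32,5.6,-2.0],"rot":[0,0,2.5]},{"linear":[-0.38,6.6,-2.0],"rot":[0,0,3.0]},{"linear":[-0.4,7.3,-2.0],"rot":[0,0,3.24]},{"linear":[-0.4,7.46,-2.0],"rot":[0,0,3.24]}]}' 0.1 50
python3 -m crank '{"increments":[{"linear":[0,0,0.3],"rot":[0,0,0]},{"linear":[0,0,0.57],"rot":[0,0,0]},{"linear":[0,0,0.57],"rot":[0,0,0]},{"linear":[0,0,0.57],"rot":[0,0,0]}]}' 0.1 50
python3 - <<'E'
from fit import *
m,p,d=grab('wrist');X=cloud(m,d);np.savez('w6',p=p,X=X,d=d)
E
python3 m4.py w6.npz .0885
```

```text
time_s: 19.4
tcp_pos: [0.5551, -0.2489, 0.1592]
ee_rot: [3.141, 0.0, -0.098]
ft_force: [0.1, 0.0, -0.6]
gripper_width: 0.0227
grasp_force: 49.3
time_s: 19.9
tcp_pos: [0.5556, -0.2454, 0.126]
ee_rot: [3.142, -0.0, -0.093]
ft_force: [1.4, -0.0, -1.2]
gripper_width: 0.0228
grasp_force: 49.3
base 4310 x [0.058  0.0895] y [-0.0435  0.0437] z 0.0118 yaw 0.002
stop 1393 x [0.045  0.0547] y [-0.024   0.0239] z 0.0377 yaw 0.003
s3body 1159 x [0.0263 0.045 ] y [-0.0259  0.0227] z 0.0417 yaw 0.005
s3tab 1221 x [0.0264 0.0442] y [-0.013   0.0099] z 0.0697 yaw 0.006
heldtab 2086 x [0.0032 0.0172] y [-0.0171  0.0166] z 0.1469 yaw 0.009
heldbody 1291 x [0.0059 0.0145] y [-0.0253  0.0232] z 0.1187 yaw -0.004
heldface 1872 x [0.0135 0.0146] y [-0.0247  0.0226] z 0.1033 yaw -0.001
```

```bash
python3 -m crank '{"increments":[{"linear":[0.015,0,0.0],"rot":[0,0,0]},{"linear":[0.015,0,0.3],"rot":[0,0,0]},{"linear":[0.015,0,0.7],"rot":[0,0,0]},{"linear":[0.015,0,1.0],"rot":[0,0,0]},{"linear":[0.015,0,1.18],"rot":[0,0,0]},{"linear":[0.015,0,1.25],"rot":[0,0,0]},{"linear":[0.015,0,1.27],"rot":[0,0,0]},{"linear":[0.015,0,1.28],"rot":[0,0,0]},{"linear":[0.015,0,1.28],"rot":[0,0,0]}]}' 0.1 50
```

```text
time_s: 21.08
tcp_pos: [0.5565, -0.2463, 0.0494]
ee_rot: [3.141, -0.001, -0.094]
ft_force: [0.5, 0.1, -0.3]
gripper_width: 0.0226
grasp_force: 49.4
```

```bash
python3 -m crank '{"increments":[{"linear":[0,0,0.01],"rot":[0,0,0]},{"linear":[0,0,0.02],"rot":[0,0,0]},{"linear":[0,0,0.02],"rot":[0,0,0]}]}' 0.1 50
```

```text
time_s: 21.45
tcp_pos: [0.5566, -0.2463, 0.0488]
ee_rot: [3.141, -0.001, -0.094]
ft_force: [-1.8, 0.8, 5.4]
gripper_width: 0.023
grasp_force: 50.2
```

```bash
python3 -m crank '{"increments":[{"linear":[0,0,0],"rot":[0,0,0]},{"linear":[0,0,0],"rot":[0,0,0]},{"linear":[0,0,0],"rot":[0,0,0]},{"linear":[0,0,0],"rot":[0,0,0]},{"linear":[0,0,-0.4],"rot":[0,0,0]},{"linear":[0,0,-1.0],"rot":[0,0,0]},{"linear":[0,0,-1.8],"rot":[0,0,0]},{"linear":[0,0,-2.2],"rot":[0,0,0]},{"linear":[0,0,-2.2],"rot":[0,0,0]},{"linear":[0,0,-2.2],"rot":[0,0,0]}]}' 0.5 50
python3 - <<'E'
from fit import *
m,p,d=grab('wrist');X=cloud(m,d);np.savez('w7',p=p,X=X,d=d);save('w7.png',p[120:320,200:440].repeat(3,0).repeat(3,1)[:600,:])
y=np.deg2rad(-5.41);ex=np.array([np.cos(y),np.sin(y)])
go([*(np.array([.5507,-.2425])+.0228*ex),.14],y+np.pi/2)
w=X;O,yy,z0,f=fixture(w);print(O,np.rad2deg(yy));rep(f)
E
```

```text
time_s: 22.7
tcp_pos: [0.5555, -0.2456, 0.1784]
ee_rot: [-3.141, 0.002, -0.094]
ft_force: [-0.9, -0.5, 0.1]
gripper_width: 0.0429
grasp_force: 0.0
lin [ 0.3   -0.042  0.632] rot [-4.0e-02  1.0e-02 -1.8e+01]
z0 0.0016407318766631651 (0.5653060674667358, -0.24364535510540009) (0.09038255363702774, 0.14895975589752197) 84.5875473022461 | (0.5652708411216736, -0.24376198649406433) (0.09007024019956589, 0.14896143972873688) 84.61958312988281
[ 0.55033693 -0.24235547] -5.3804168701171875
jaw/stop [(-10, 43), (-8, 143), (-6, 75), (-4, 75), (-2, 91), (0, 25), (14, 57), (30, 53), (44, 80), (46, 135), (48, 206), (50, 201), (52, 166), (54, 170)] y [-0.0249  0.0013  0.0246] z 0.03766825663945958
body [(4, 69), (6, 79), (8, 75), (10, 83), (12, 75), (14, 64), (18, 39), (20, 78), (22, 83), (24, 75), (26, 97), (28, 83), (30, 35), (32, 14), (34, 87), (36, 74), (38, 87), (40, 99), (42, 95), (44, 157)] y [-0.0264 -0.0041  0.0228] z 0.041747206919595076
tab [(4, 47), (6, 100), (8, 97), (10, 96), (12, 99), (14, 158), (18, 2), (20, 101), (22, 102), (24, 106), (26, 100), (28, 201), (30, 6), (34, 76), (36, 114), (38, 111), (40, 106), (42, 118), (44, 128)] y [-0.0136 -0.0017  0.0098] z 0.06950444178155246
```

View pics/w7.png

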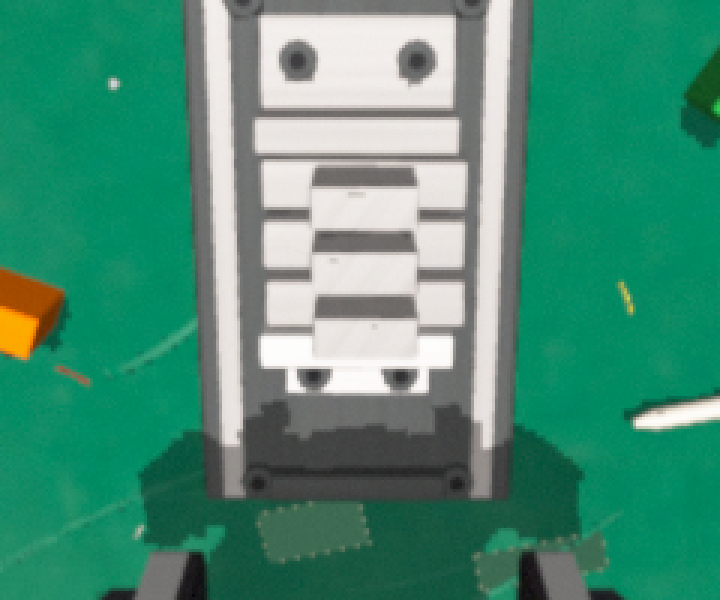

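All three shims stand square in the gap (crop y about 195, 250 and 310) with the jaw behind them at y 350. Next I'll turn the tool so the fingers straddle jaw and stop.

```bash
python3 -m crank '{"increments":[{"linear":[0.05,0,0],"rot":[0,0,-1.8]},{"linear":[0.1,0,0],"rot":[0,0,-3.6]},{"linear":[0.15,0,0],"rot":[0,0,-5.4]},{"linear":[0.2,0,0],"rot":[0,0,-7.2]},{"linear":[0.25,0,0],"rot":[0,0,-9]},{"linear":[0.3,0,0],"rot":[0,0,-10.8]},{"linear":[0.35,-0.04,0],"rot":[0,0,-12.6]},{"linear":[0.38,-0.04,0],"rot":[0,0,-14.4]},{"linear":[0.38,-0.04,0],"rot":[0,0,-16.2]},{"linear":[0.38,-0.04,0],"rot":[0,0,-18]},{"linear":[0.38,-0.04,0],"rot":[0,0,-18]},{"linear":[0.38,-0.04,0],"rot":[0,0,-18]}]}' 1 40
python3 - <<'E'
from fit import *
s=ctrl.get_state();m,p,d=grab('wrist');X=cloud(m,d);np.savez('w8',X=X,p=p)
y=np.deg2rad(-5.4);ex=np.array([np.cos(y),np.sin(y)])
T=R.from_euler('xyz',s['ee_rot']).inv().apply((X-s['tcp_pos']).reshape(-1,3))
g=(abs(T[:,0])<.013)&(abs(T[:,1])<.065)&(abs(T[:,2])<.05)&(d.ravel()>.05)
print(g.sum(),'tip z rel TCP (tool z)',np.percentile(T[g][:,2],[50,90,99,99.8]).round(4),'y',np.percentile(T[g][:,1],[1,10,90,99]).round(3))
go([*(np.array([.5505,-.2424])+.0275*ex),.10],y+np.pi/2)
fixture(X)
E
```

```text
time_s: 24.25
tcp_pos: [0.5787, -0.2456, 0.1787]
ee_rot: [-3.14, -0.001, 1.474]
ft_force: [0.2, 0.4, -0.1]
gripper_width: 0.0855
grasp_force: 0.0
6960 tip z rel TCP (tool z) [-0.0357 -0.0213 -0.0157 -0.0147] y [-0.055 -0.048  0.05   0.057]
lin [ 0.009 -0.016  1.316] rot [-0.01 -0.01 -0.03]
z0 0.001563628210907414 (0.5653486847877502, -0.24261289834976196) (0.08947065472602844, 0.15064218640327454) 84.55341339111328 | (0.5654665231704712, -0.24261341989040375) (0.08946963399648666, 0.1501343697309494) 84.544189453125
```

```bash
python3 - <<'E'
from fit import *
for n,tp,er in(('w7',[.5555,-.2456,.1784],[-3.141,.002,-.094]),('w1',[.5996,-.2503,.2499],[-3.141,.002,.001])):
    X=np.load(n+'.npz')['X'];T=R.from_euler('xyz',er).inv().apply((X-np.array(tp)).reshape(-1,3))
    g=(abs(T[:,0])<.013)&(abs(T[:,1])<.065)&(abs(T[:,2])<.05)
    print(n,g.sum(),np.percentile(T[g][:,2],[90,99,99.8]).round(4))
E
python3 -m crank '{"increments":[{"linear":[0.0,-0.01,0.6],"rot":[0,0,0]},{"linear":[0,-0.01,1.2],"rot":[0,0,0]},{"linear":[0,-0.01,1.7],"rot":[0,0,0]},{"linear":[0,-0.01,2.2],"rot":[0,0,0]},{"linear":[0,-0.01,2.45],"rot":[0,0,0]},{"linear":[0,-0.01,2.55],"rot":[0,0,0]},{"linear":[0,-0.01,2.55],"rot":[0,0,0]},{"linear":[0,-0.01,2.55],"rot":[0,0,0]}]}' 1 25
```

```text
w7 7064 [-0.0133 -0.006  -0.0042]
w1 7559 [-0.0216 -0.0158 -0.0148]
time_s: 25.3
tcp_pos: [0.5793, -0.2462, 0.028]
ee_rot: [3.14, 0.001, 1.476]
ft_force: [-0.4, 0.4, 0.1]
gripper_width: 0.0853
grasp_force: 0.0
```

```bash
python3 -m crank '{"increments":[{"linear":[0,0,0.08],"rot":[0,0,0]},{"linear":[0,0,0.13],"rot":[0,0,0]},{"linear":[0,0,0.13],"rot":[0,0,0]}]}' 1 25
python3 -m crank '{"increments":[{"linear":[0,0,0],"rot":[0,0,0]},{"linear":[0,0,0],"rot":[0,0,0]},{"linear":[0,0,0],"rot":[0,0,0]},{"linear":[0,0,0],"rot":[0,0,0]},{"linear":[0,0,0],"rot":[0,0,0]},{"linear":[0,0,0],"rot":[0,0,0]}]}' 0.4 30
```

```text
time_s: 25.68
tcp_pos: [0.5783, -0.2456, 0.0186]
ee_rot: [-3.141, -0.0, 1.477]
ft_force: [0.1, -0.6, 0.0]
gripper_width: 0.0854
grasp_force: 0.0
time_s: 26.42
tcp_pos: [0.5776, -0.2454, 0.0192]
ee_rot: [-3.14, -0.001, 1.477]
ft_force: [-3.6, 1.2, 5.0]
gripper_width: 0.0528
grasp_force: 39.2
```

The fingers stopped at 52.8 mm. With the gripper's usual reading about 1.3 mm low, that matches 54 mm: jaw, three shims and stop. I'll check from the side camera before handing in.

```bash
python3 -m crank '{"increments":[{"linear":[0,0,0],"rot":[0,0,0]},{"linear":[0,0,0],"rot":[0,0,0]},{"linear":[0,0,0],"rot":[0,0,0]},{"linear":[0,0,0],"rot":[0,0,0]}]}' 0.4 40
python3 - <<'E'
from fit import *
m,p,d=grab('wrist');X=cloud(m,d);np.savez('w9',X=X,p=p)
a=cv2.resize(p[150:480,140:540],None,fx=1.5,fy=1.5)
m2,p2,d2=grab('side');b=cv2.resize(p2[160:380,230:400],None,fx=2.25,fy=2.25)[:495,:]
c=np.zeros((500,800,3),np.uint8);a=cv2.resize(a,(440,363));c[:363,:440]=a;b=cv2.resize(b,(355,460));c[:460,444:799]=b;save('w9.png',c)
E
python3 m4.py w9.npz .012
```

```text
time_s: 26.92
tcp_pos: [0.5776, -0.2454, 0.0192]
ee_rot: [-3.14, -0.0, 1.477]
ft_force: [-3.9, 1.7, 4.5]
gripper_width: 0.0529
grasp_force: 41.0
base 5565 x [0.0579 0.0888] y [-0.0233  0.0453] z 0.0118 yaw -0.194
stop 2405 x [0.0445 0.0577] y [-0.0214  0.0256] z 0.0377 yaw -0.061
s3body 2382 x [0.0267 0.0453] y [-0.0181  0.0238] z 0.0417 yaw 0.036
s3tab 3984 x [0.0263 0.0444] y [-0.0118  0.0112] z 0.0697 yaw 0.021
heldtab 6796 x [0.0115 0.0441] y [-0.0118  0.0111] z 0.0697 yaw -0.019
heldbody 4816 x [0.0014 0.0441] y [-0.0188  0.0239] z 0.0417 yaw 0.152
heldface 2513 x [0.0021 0.0442] y [0.0229 0.0258] z 0.0269 yaw -4.496
```

View pics/w9.png

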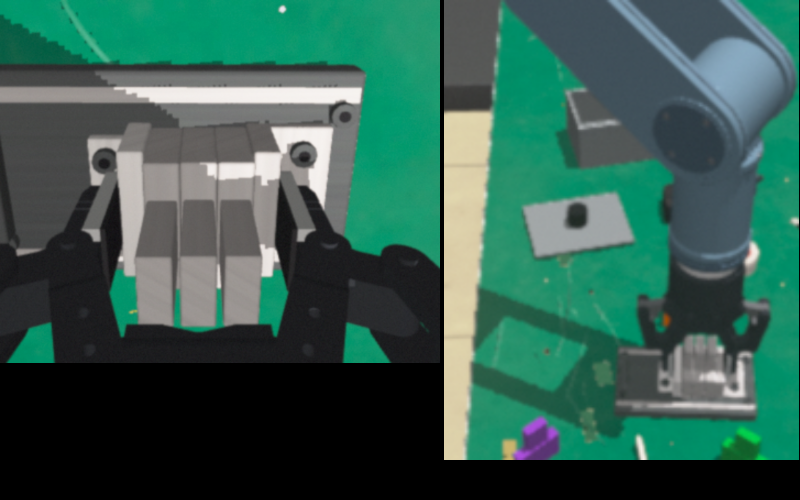

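The left panel shows jaw, three shims and stop closed flush between the fingers (x 120-280), with the tabs upright at y about 265. The right panel shows the lid flat at (578,222), clear of the box, and the bench otherwise undisturbed. Grip force is 41 N. Handing in.

```bash
python3 -c "
from workcell import ctrl
print(ctrl.sign_off())"
```

```text
the job is handed in; nothing more can be done
None
```

The job is handed in, with no verdict returned: the lid lies flat on the bench clear of the box, two shims are added to make a stack of three, the spare is still in the box, and the fingers hold the jaw clamped on the stack at about 41 N after 27 s of the 72 s allowed.

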